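Unstack the lids and close the jars

TASK

The four open jars have been washed and their lids stand stacked on the cork trivet. Working down the stack from the top, put every lid on the jar of its own colour and size, lowering it gently until its plug is in the mouth and the lid lies flat on the rim. Leave the jars standing where they are, and do not disturb the closed charcoal jar or the striped mug.

Things in the scene. Friction and masses are not known exactly. Their poses are not given: they have to be found in the camera images.
- lid_white: White stoneware lid, smallest of four: flat disc 36 mm across, 12 mm thick, no knob; under it a clay plug 9 mm deep, 19 mm across, 13 at its foot. Origin: centre of the plug's foot (plug z 0-9 mm, disc 9-21 mm); z up. Grip the disc across its rim. Top of the stack; each lid's plug stands on the flat top of the next larger, up to 4 mm off centre.
- lid_blue: Blue stoneware lid, second smallest of four: flat disc 47 mm across, 12 mm thick, no knob; under it a clay plug 9 mm deep, 30 mm across, 24 at its foot. Origin: centre of the plug's foot (plug z 0-9 mm, disc 9-21 mm); z up. Grip the disc across its rim. Starts second from the top.
- lid_mustard: Mustard stoneware lid, second largest of four: flat disc 58 mm across, 12 mm thick, no knob; under it a clay plug 9 mm deep, 41 mm across, 35 at its foot. Origin: centre of the plug's foot (plug z 0-9 mm, disc 9-21 mm); z up. Grip the disc across its rim. Starts third from the top.
- lid_green: Green stoneware lid, largest of four: flat disc 69 mm across, 12 mm thick, no knob; under it a clay plug 9 mm deep, 52 mm across, 46 at its foot. Origin: centre of the plug's foot (plug z 0-9 mm, disc 9-21 mm); z up. Grip the disc across its rim. Starts at the bottom, on a round cork trivet 120 mm across, 12 mm thick, fixed to the table.
- jar_white: White open jar, smallest of four, empty, loose, upright on the table: 56 mm high, belly 46 mm across, neck 30 mm across over the top 10 mm, mouth 24 mm across. Takes the white lid: plug in the mouth with 2.5 mm play all round, disc flat on the rim, overhanging the neck by 3 mm; the lid's origin is then 47 mm above the jar's. Origin: centre of the underside; z up.
- jar_blue: Blue open jar, second smallest of four, empty, loose, upright on the table: 62 mm high, belly 57 mm across, neck 41 mm across over the top 10 mm, mouth 35 mm across. Takes the blue lid: plug in the mouth with 2.5 mm play all round, disc flat on the rim, overhanging the neck by 3 mm; the lid's origin is then 53 mm above the jar's. Origin: centre of the underside; z up.
- jar_mustard: Mustard open jar, second largest of four, empty, loose, upright on the table: 68 mm high, belly 68 mm across, neck 52 mm across over the top 10 mm, mouth 46 mm across. Takes the mustard lid: plug in the mouth with 2.5 mm play all round, disc flat on the rim, overhanging the neck by 3 mm; the lid's origin is then 59 mm above the jar's. Origin: centre of the underside; z up.
- jar_green: Green open jar, largest of four, empty, loose, upright on the table: 74 mm high, belly 79 mm across, neck 63 mm across over the top 10 mm, mouth 57 mm across. Takes the green lid: plug in the mouth with 2.5 mm play all round, disc flat on the rim, overhanging the neck by 3 mm; the lid's origin is then 65 mm above the jar's. Origin: centre of the underside; z up.
- jar_charcoal: The fifth jar of the set, dark charcoal, 96 mm high with its lid (fixed on), 68 mm across, already closed; it shows how the others shall look. Loose, 0.45 kg. To be left alone. Origin: centre of the underside; z up.
- striped_mug: A white mug with green stripes, 101 mm high, about 86 mm across, handle sticking out to 120 mm; loose. To be left alone. Origin: under the middle of its extents, on the table; z up.
There are look-alikes about, which are no part of the job. What is shaped like the lid_mustard but purple is not meant. What is shaped like the lid_green but red is not meant.

How it is judged:
By the outcome, as a careful person would: the job done as asked, in the order asked, and still so for the second after the job is handed in, with the robot touching nothing.
It also fails if it takes over 96 s, if anything falls off the work surface, if the arm or the gripper's body presses on something with over 40 N, if the wrist force passes 120 N, or if a joint passes its speed limit or range.

ROBOT

A 6-joint arm with a two-finger parallel gripper is mounted at the origin on a cart in front of the work surface, level with it; the furniture and walls round the work are solid. World frame = base frame: x ahead of the robot, y to its left, z up, the work surface at z = 0. Lengths are in m, angles in rad, forces in N, time in s.
With the tool pointing down it reaches from about 0.35 to 0.85 m from the base axis. Payload 8.1 kg.
Tool frame: the origin (TCP) lies at the very end of the fingers, on their centre line; the grasp point (between the pads) lies 19 mm behind it; z points along the fingers, y is the line along which they close (so a half turn about z gives the same grasp; the last joint's range is limited). The gripper opens to 93 mm and grips with 3 to 60 N. Pads are 15 mm wide; open, the fingers measure 128 mm over their backs; the gripper's body (75 mm by 188 mm) begins 65 mm behind the grasp point.
Start: joints at [-1.334, 0.13, 1.488, -0, 1.523, -0.085], TCP at [0.19, -0.569, 0.219] pointing down, gripper open.
Joint ranges: [-2.96, 2.96], [-0.89, 2.26], [0.02, 2.5], [-1.34, 4.48], [0, 2.73], [-2.66, 2.66]. Speed limits (rad/s): [2.39, 2.39, 2.79, 3.14, 3.14, 3.14].

INTERFACE

Orientations are given as a rotation vector (axis times angle).
In Python, from plant import monitor, eyes, ticket gives the robot as it stands.
- The arm moves only by the tool arm_command, never from a script. Its argument "deltas" is a list that holds one entry, the list of rows, each a list of 6 numbers: the shift along the world's x, y, z in cm, then the turn, a rotation vector about the world's x, y, z in degrees. In form: [[[tx, ty, tz, rx, ry, rz], ...]]. A call has 1 to 12 rows; each row shifts and turns the commanded pose from where the row before left it; what a row does not reach is not made up. A row lasts 1/12 s, in which the tool goes at most 41.7 mm and 7.16 degrees, less where a joint would pass 70% of its speed; a pose out of reach is approached as far as the arm can. A call is refused whole if a number of a shift passes 4.17 or a number of a turn 7.16, either way. A call with a gripper value outside its range is refused whole. "gripper" is the opening, from -1 (shut) to 1 (fully open), set as the call begins (left out, the last holds). The fingers move at their own pace and stop on an object; "squeeze" is the grip in N (left out, the last holds). Time passes only in rows, so rows that do not move let the fingers close. It gives the time, the measured TCP pose, the force, the opening and the grip force at its end, in the units of the state.
- monitor.read_state(): the state, without advancing time (a new reading comes with each control period).
- eyes.read_camera(name): name is "scene" or "top" or "wrist"; returns the picture (480x640x3 uint8, blue, green, red); there is no depth.
- eyes.camera_model(name): a dict with "fx", "fy", "cx", "cy" (pixels), "k1" (the pictures are not rectified: a ray, as slopes to the right and down, at radius r is drawn at 1 + k1 r^2 times it, then the intrinsics apply), "rvec" (rotation vector, rad) and "tvec" (3), from world to camera coordinates, as OpenCV has them. Camera axes: x right, y down, z forward; pixel columns grow to the right and rows downward; lengths in m; the calibration is good to about 2 mm. A picture is of the moment at which its call begins: read the wrist's pose just before it. camera_model takes no time and is no camera call; for the wrist camera it gives the pose at the moment of the call.
- ticket.close_job(): hands the job in; it is judged then, once.
The state is a dict: "t": time; "q": joint angles; "dq": joint speeds; "joint_torque": joint torques, N m; "tool_pos": TCP position; "orientation": TCP orientation; "force": force on the tool from outside, world axes, zero at the start; "wrist_torque": the same for the moment, N m; "opening": finger opening in m; "gripper_force": force on a finger pad.
Only numpy, scipy, OpenCV 4.12 (cv2) and the standard library are available. Lean on these libraries where they do the work, as an engineer would, in place of code of your own. Each camera call takes 0.05 s, during which the arm holds its last target. There are 200 camera calls.

## Working session

There is one attempt and no reset: what is moved stays moved. The work goes in short steps, Python scripts to look and compute and a tool call to move; the robot and the scene stay as the last step left them, time stands still between calls to the robot, and variables do not carry over. Pictures are saved under pics/ and viewed, at most 14 in all, crops included, and the job is handed in when it is done.

Besides the shell and the picture viewer there is one more tool, called after ">>>" as a command line: name --argument value ..., lists and objects as JSON in quotes. arm_command: Moves the arm, as the interface text tells. Its arguments: {"type":"object","properties":{"deltas":{"type":"array"},"gripper":{"type":"number"},"squeeze":{"type":"number"}},"required":["deltas"]}

```bash
ls; mkdir -p pics
python3 - <<'E'
from plant import monitor, eyes
import cv2
s=monitor.read_state(); print(s)
for n in ("scene","top"):
    im=eyes.read_camera(n); cv2.imwrite(f"pics/{n}0.png",im); print(eyes.camera_model(n))
E
```

```text
pics
{'t': 0.0, 'q': array([-1.33440596e+00,  1.31161410e-01,  1.48926944e+00, -1.10203283e-05,
        1.52299737e+00, -8.53896863e-02]), 'dq': array([ 7.67859350e-04, -8.34586403e-04, -5.00278000e-04,  1.00227729e-03,
        1.94008605e-03,  8.51439105e-05]), 'joint_torque': array([-1.36912386e-03, -5.59837925e+01, -4.91766679e+01,  7.68832373e-02,
        3.52210260e-02, -1.81221985e-04]), 'tool_pos': array([ 0.18964319, -0.56864306,  0.21759271]), 'orientation': array([-3.09921326e+00, -5.02980839e-01,  2.34587579e-04]), 'force': array([-0.14775959, -0.4162765 ,  0.60305509]), 'wrist_torque': array([ 0.01873607, -0.00620098,  0.02817262]), 'gripper_force': 0.0, 'opening': 0.0929394892229533}
{'fx': 547.5191059925411, 'fy': 547.5191059925411, 'cx': 320.0627367754957, 'cy': 242.03903649166736, 'k1': -0.1345613870825263, 'rvec': array([ 0.59338036, -2.64387882,  1.15300604]), 'tvec': array([0.48282581, 0.160812  , 0.97577365])}
{'fx': 580.0772309469181, 'fy': 580.0772309469181, 'cx': 325.3564318978761, 'cy': 244.35858923815695, 'k1': -0.06219313728837133, 'rvec': array([ 2.11073321, -2.15687936,  0.19043819]), 'tvec': array([0.06668036, 0.53390919, 1.21542322])}
```

View pics/scene0.png

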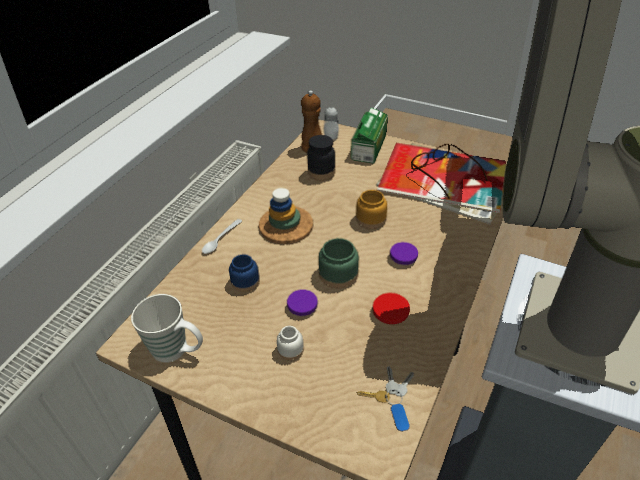

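View pics/top0.png

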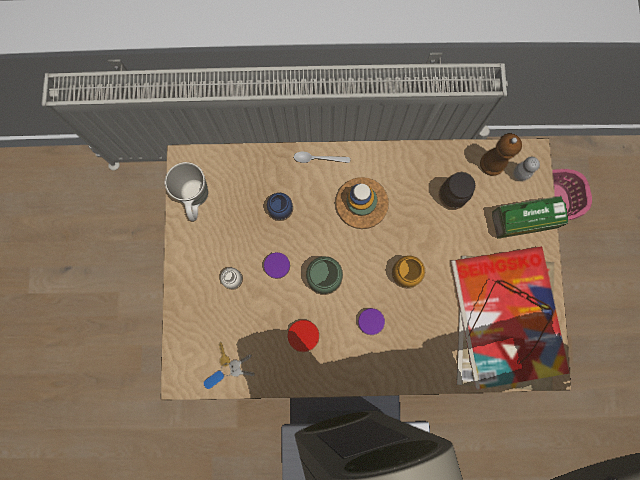

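The top view shows the stack at (361,195). The open jars are white (231,278), blue (279,206), green (324,275) and mustard (408,271). The look-alikes are two purple lids at (276,265) and (371,321) and a red one at (304,335). The charcoal jar is at (457,190) and the mug at (186,186).

The lids I need are the ones stacked on the cork. The single purple and red lids lie flat on the table, so they don't fit. I'll confirm with one crop and take first positions.

```bash
cat > h.py <<'E'
import numpy as np, cv2
def ray(m,uv):
    """world origin and direction of the pixel's ray"""
    K=np.array([[m['fx'],0,m['cx']],[0,m['fy'],m['cy']],[0,0,1]]);D=np.array([m['k1'],0,0,0])
    p=cv2.undistortPoints(np.float64([[uv]]),K,D)[0,0]
    R=cv2.Rodrigues(m['rvec'])[0]; d=R.T@np.array([p[0],p[1],1]); return -R.T@m['tvec'],d
def onplane(m,uv,z):
    o,d=ray(m,uv); return o+d*(z-o[2])/d[2]
def meet(rays):
    A=np.zeros((3,3));b=np.zeros(3)
    for o,d in rays:
        d=d/np.linalg.norm(d);P=np.eye(3)-np.outer(d,d);A+=P;b+=P@o
    x=np.linalg.solve(A,b)
    return x,[np.linalg.norm(np.cross(x-o,d/np.linalg.norm(d))) for o,d in rays]
def proj(m,p):
    K=np.array([[m['fx'],0,m['cx']],[0,m['fy'],m['cy']],[0,0,1]]);D=np.array([m['k1'],0,0,0])
    return cv2.projectPoints(np.float64([p]),m['rvec'],m['tvec'],K,D)[0].ravel()
E
python3 - <<'E'
from h import *
from plant import eyes
T=cv2.imread('pics/top0.png');S=cv2.imread('pics/scene0.png')
mt=eyes.camera_model('top');ms=eyes.camera_model('scene')
for n,uv,z in [('stack top',(361,192),.096),('white',(231,278),.056),('blue',(279,206),.062),('green',(324,274),.074),('mustard',(408,271),.068),('char',(457,190),.096),('mug',(186,186),.1),('mill',(508,142),.15)]:
    print(n,onplane(mt,uv,z).round(3))
# stack & jars two view heights: hand-picked rim centres
for n,a,b in [('stack',(361,191),(281,195)),('white',(231,277),(289,333)),('blue',(279,205),(243,263)),('green',(323,274),(339,249)),('mustard',(408,270),(372,199))]:
    x,e=meet([ray(mt,a),ray(ms,b)]);print(n,x.round(4),np.round(e,4))
print(eyes.camera_model('wrist'))
w=eyes.read_camera('wrist');cv2.imwrite('pics/w0.png',w)
c=np.hstack([cv2.resize(T[160:240,320:400],(400,400),interpolation=2),cv2.resize(S[180:250,250:320],(400,400),interpolation=2)])
cv2.imwrite('pics/stack.png',c)
E
```

```text
stack top [ 0.638 -0.023  0.096]
white [0.465 0.259 0.056]
blue [0.619 0.154 0.062]
green [0.467 0.06  0.074]
mustard [ 0.47  -0.119  0.068]
char [ 0.638 -0.228  0.096]
mug [0.658 0.349 0.1  ]
mill [ 0.725 -0.328  0.15 ]
stack [ 0.6397 -0.0241  0.0879] [0.0025 0.0025]
white [0.4683 0.2601 0.0463] [0.0002 0.0002]
blue [0.6236 0.1548 0.0547] [0.0004 0.0004]
green [0.4662 0.0614 0.0737] [0.001 0.001]
mustard [ 0.4715 -0.1202  0.0628] [0.0016 0.0016]
{'fx': 398.05439683002373, 'fy': 398.05439683002373, 'cx': 318.82881849971454, 'cy': 240.7571209917624, 'k1': -0.06266396634159954, 'rvec': array([-2.36648856,  1.70400136,  0.2325855 ]), 'tvec': array([-0.59833759, -0.03136762,  0.39071118])}
```

View pics/stack.png

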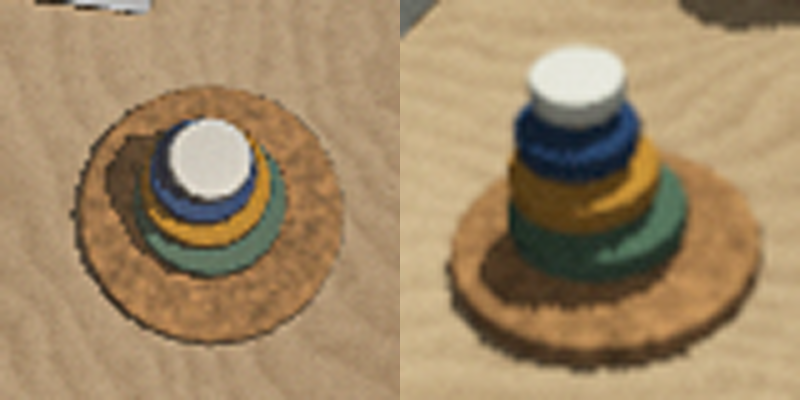

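View pics/w0.png

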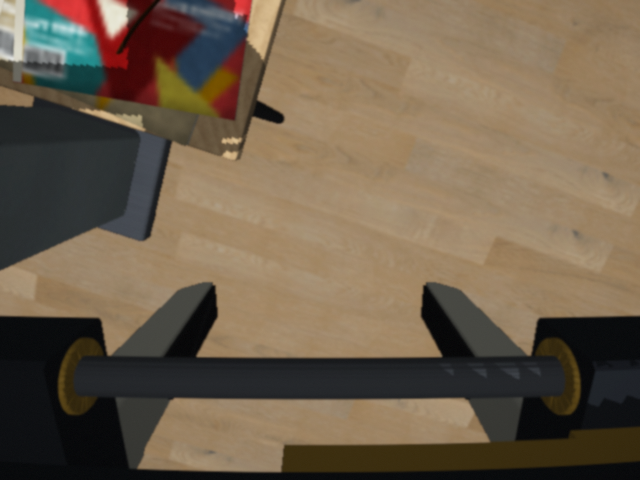

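The crop confirms the stack on the cork: white on top, then blue, mustard and green, each slightly off centre. The wrist picture shows floor and fingers with a clear view ahead. Next: the tool axes and the camera's place on the tool.

Run:
```python
from h import *
from plant import eyes,monitor
s=monitor.read_state();m=eyes.camera_model('wrist')
R=cv2.Rodrigues(s['orientation'])[0];Rc=cv2.Rodrigues(m['rvec'])[0];C=-Rc.T@m['tvec']
print(R.round(3));print('cam in tool',(R.T@(C-s['tool_pos'])).round(4));print('cam axis in tool',(R.T@Rc.T).round(3))
mt=eyes.camera_model('top')
for uv in [(165,145),(550,140),(500,68),(570,395)]: print(uv,onplane(mt,uv,0).round(3))
```

```text
[[ 0.949  0.316 -0.   ]
 [ 0.316 -0.949  0.001]
 [ 0.    -0.001 -1.   ]]
cam in tool [ 0.0736 -0.0006 -0.166 ]
cam axis in tool [[ 0.001 -0.964 -0.265]
 [ 1.     0.001 -0.   ]
 [ 0.    -0.265  0.964]]
(165, 145) [0.787 0.424 0.   ]
(550, 140) [ 0.782 -0.481  0.   ]
(500, 68) [ 0.966 -0.376  0.   ]
(570, 395) [ 0.196 -0.475  0.   ]
```

>>> arm_command --deltas '[[[1.6, 3.5, 0, 0, 0, -1.15], [1.6, 3.5, 0, 0, 0, -1.15], [1.6, 3.5, 0, 0, 0, -1.15], [1.6, 3.5, 0, 0, 0, -1.15], [1.6, 3.5, 0, 0, 0, -1.15], [1.6, 3.5, 0, 0, 0, -1.15], [1.6, 3.5, 0, 0, 0, -1.15], [1.6, 3.5, 0, 0, 0, -1.15], [1.6, 3.5, 0, 0, 0, -1.15], [1.6, 3.5, 0, 0, 0, -1.15], [1.6, 3.5, 0, 0, 0, -1.15], [1.6, 3.5, 0, 0, 0, -1.15]]]'

```text
t: 1.15
tool_pos: [0.382, -0.1474, 0.2186]
orientation: [3.139, 0.125, 0.001]
force: [0.2, -1.0, 0.3]
opening: 0.0928
gripper_force: 0.0
```

>>> arm_command --deltas '[[[1.6, 3.5, 0, 0, 0, -1.15], [1.6, 3.5, 0, 0, 0, -1.15], [1.6, 3.5, 0, 0, 0, -1.15], [1.6, 3.5, 0, 0, 0, -1.15], [0, 0, 0, 0, 0, 0], [0, 0, 0, 0, 0, 0]]]'

```text
t: 1.65
tool_pos: [0.4458, -0.0072, 0.2182]
orientation: [-3.141, -0.008, 0.002]
force: [0.9, 0.1, 0.7]
opening: 0.093
gripper_force: 0.0
```

Run:
```python
from plant import eyes,monitor
import cv2,pickle
s=monitor.read_state();m=eyes.camera_model('wrist');w=eyes.read_camera('wrist');cv2.imwrite('pics/w1.png',w);pickle.dump(m,open('w1.pkl','wb'))
print(s['tool_pos'],s['orientation'],s['q'].round(2))
```

```text
[ 0.44583819 -0.00723359  0.21823377] [-3.14142690e+00 -8.28317998e-03  1.56053089e-03] [-0.13 -0.3   1.89  0.    1.55  1.43]
```

View pics/w1.png

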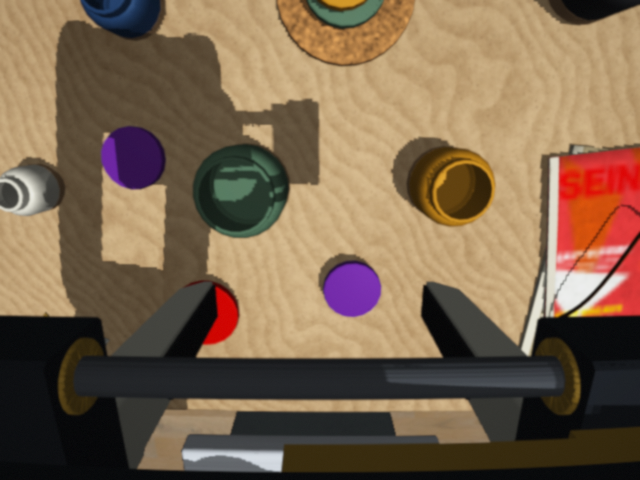

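The wrist view shows jars green (240,190), mustard (450,187), white (12,192) and blue (120,10), with the trivet at (345,20). I'll sweep the camera above each jar, then the stack.

>>> arm_command --deltas '[[[-1.1, -3.8, 0, 0, 0, 0], [-1.1, -3.8, 0, 0, 0, 0], [-1.1, -3.8, 0, 0, 0, 0], [0, 0, 0, 0, 0, 0], [0, 0, 0, 0, 0, 0], [0, 0, 0, 0, 0, 0]]]'

```text
t: 2.2
tool_pos: [0.4123, -0.1241, 0.2186]
orientation: [-3.141, 0.004, -0.0]
force: [0.8, -0.2, -0.1]
opening: 0.0933
gripper_force: 0.0
```

```bash
cat > snap.py <<'E'
import sys,cv2,pickle
from plant import eyes,monitor
n=sys.argv[1];s=monitor.read_state();m=eyes.camera_model('wrist');w=eyes.read_camera('wrist')
cv2.imwrite(f'pics/{n}.png',w);pickle.dump(m,open(n+'.pkl','wb'));print(s['t'],s['tool_pos'].round(4),s['orientation'].round(4),s['q'].round(2))
E
python3 snap.py wm
```

```text
2.2 [ 0.4123 -0.1241  0.2186] [-3.1412  0.0039 -0.    ] [-0.41 -0.35  1.93  0.    1.56  1.16]
```

>>> arm_command --deltas '[[[0, 3.6, 0, 0, 0, 0], [0, 3.6, 0, 0, 0, 0], [0, 3.6, 0, 0, 0, 0], [0, 3.6, 0, 0, 0, 0], [0, 3.6, 0, 0, 0, 0], [0, 0, 0, 0, 0, 0], [0, 0, 0, 0, 0, 0], [0, 0, 0, 0, 0, 0]]]'

```text
t: 2.92
tool_pos: [0.4126, 0.0575, 0.2186]
orientation: [3.141, 0.006, -0.0]
force: [0.6, -0.3, -0.2]
opening: 0.093
gripper_force: 0.0
```

```bash
python3 snap.py wg
```

```text
2.9167 [0.4126 0.0575 0.2186] [ 3.1412e+00  5.6000e-03 -3.0000e-04] [ 0.02 -0.39  1.96 -0.    1.57  1.58]
```

>>> arm_command --deltas '[[[0, 4.0, 0, 0, 0, 0], [0, 4.0, 0, 0, 0, 0], [0, 4.0, 0, 0, 0, 0], [0, 4.0, 0, 0, 0, 0], [0, 4.0, 0, 0, 0, 0], [0, 0, 0, 0, 0, 0], [0, 0, 0, 0, 0, 0], [0, 0, 0, 0, 0, 0]]]'

```text
t: 3.63
tool_pos: [0.4131, 0.2556, 0.2183]
orientation: [3.141, -0.0, -0.001]
force: [0.8, -0.5, 0.1]
opening: 0.0925
gripper_force: 0.0
```

```bash
python3 snap.py ww
```

```text
3.6333 [0.4131 0.2556 0.2183] [ 3.1406e+00 -2.0000e-04 -8.0000e-04] [ 0.45 -0.18  1.8  -0.    1.53  2.02]
```

>>> arm_command --deltas '[[[2.9, -2.1, 0, 0, 0, 0], [2.9, -2.1, 0, 0, 0, 0], [2.9, -2.1, 0, 0, 0, 0], [2.9, -2.1, 0, 0, 0, 0], [2.9, -2.1, 0, 0, 0, 0], [0, 0, 0, 0, 0, 0], [0, 0, 0, 0, 0, 0], [0, 0, 0, 0, 0, 0]]]'

```text
t: 4.35
tool_pos: [0.5577, 0.1501, 0.2186]
orientation: [-3.142, 0.004, 0.001]
force: [0.3, 0.0, -0.1]
opening: 0.0932
gripper_force: 0.0
```

```bash
python3 snap.py wb
```

```text
4.35 [0.5577 0.1501 0.2186] [-3.1415e+00  3.7000e-03  9.0000e-04] [0.17 0.07 1.55 0.   1.52 1.75]
```

>>> arm_command --deltas '[[[0.4, -3.6, 0, 0, 0, 0], [0.4, -3.6, 0, 0, 0, 0], [0.4, -3.6, 0, 0, 0, 0], [0.4, -3.6, 0, 0, 0, 0], [0.4, -3.6, 0, 0, 0, 0], [0, 0, 0, 0, 0, 0], [0, 0, 0, 0, 0, 0], [0, 0, 0, 0, 0, 0]]]'

```text
t: 5.07
tool_pos: [0.5774, -0.0273, 0.219]
orientation: [-3.141, -0.001, -0.001]
force: [1.2, -0.3, 0.3]
opening: 0.0931
gripper_force: 0.0
```

```bash
python3 snap.py ws; python3 -c "
import cv2,numpy as np
I=[cv2.imread(f'pics/{n}.png')[:300] for n in ('wm','wg','ww','wb','ws')]+[np.zeros((300,640,3),np.uint8)]
o=np.vstack([np.hstack(I[i:i+2]) for i in (0,2,4)]);cv2.imwrite('pics/mont.png',cv2.resize(o,(800,562),interpolation=3))"
```

```text
5.0667 [ 0.5774 -0.0273  0.219 ] [-3.141e+00 -1.200e-03 -6.000e-04] [-0.14  0.07  1.55  0.    1.52  1.43]
```

View pics/mont.png

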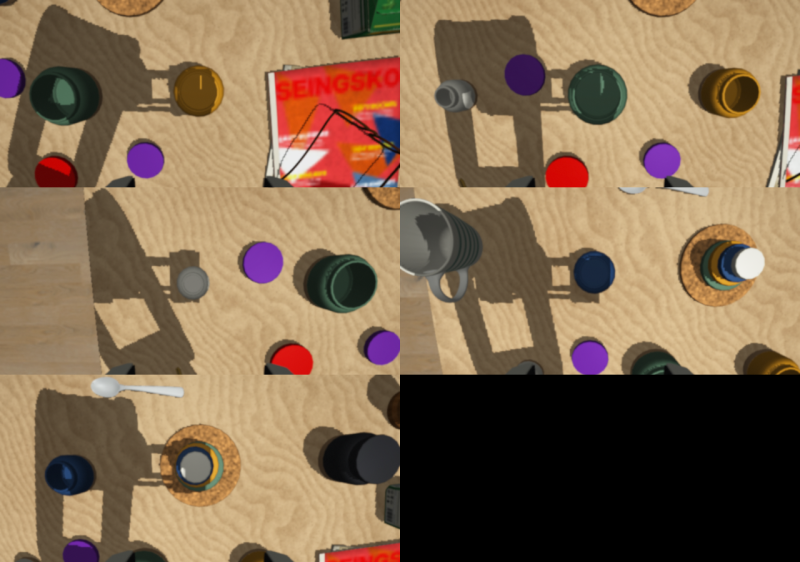

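Montage, all at half scale or so: each jar shows almost straight from above in its own view (mustard (198,92), green (597,95), white (192,283), blue (594,271), stack (195,467)). Next I segment by colour and triangulate.

```bash
cat > seg.py <<'E'
from h import *
import pickle
def near(n,uv,f,win=60,maxr=None):
    """ellipse of the outer contour of mask f(hsv) nearest uv"""
    im=cv2.imread(f'pics/{n}.png');hsv=cv2.cvtColor(cv2.GaussianBlur(im,(3,3),0),cv2.COLOR_BGR2HSV).astype(int)
    k=f(hsv[...,0],hsv[...,1],hsv[...,2]).astype(np.uint8)
    b=np.zeros_like(k);u,v=map(int,uv);b[max(0,v-win):v+win,max(0,u-win):u+win]=1;k*=b
    k=cv2.morphologyEx(k,cv2.MORPH_CLOSE,np.ones((7,7)));k=cv2.morphologyEx(k,cv2.MORPH_OPEN,np.ones((5,5)))
    c=max(cv2.findContours(k,0,1)[0],key=cv2.contourArea);c=cv2.convexHull(c)
    cv2.imwrite('pics/_m.png',k*255)
    return cv2.fitEllipse(c) if len(c)>4 else None
col=dict(green=lambda h,s,v:(h>55)&(h<100)&(s>50),mustard=lambda h,s,v:(h>12)&(h<30)&(s>165),
 blue=lambda h,s,v:(h>102)&(h<122)&(s>100),white=lambda h,s,v:(s<45)&(v>60),purple=lambda h,s,v:(h>125)&(h<150)&(s>100))
E
python3 - <<'E'
from seg import *
M=lambda n:pickle.load(open(n+'.pkl','rb'))
for c,n,uv,z,w in [('mustard','wm',(317,147),.03,60),('green','wg',(315,152),.035,65),('white','ww',(307,152),.025,40),('blue','wb',(310,135),.028,50),('white','ws',(312,148),.096,40),('purple','wm',(232,256),.021,60),('purple','wg',(422,256),.021,60)]:
    e=near(n,uv,col[c],w);m=M(n);
    print(c,n,[np.round(x,1) for x in e],onplane(m,e[0],z).round(4),'diam mm',(np.mean(e[1])*(-onplane(m,e[0],z)[2]+(ray(m,e[0])[0][2]))/398*1000*np.cos(.27)).round(1),'cam',ray(m,e[0])[0].round(3))
# stack-top lid seen from blue view as well
e1=near('ws',(312,148),col['white'],40);e2=near('wb',(559,121),lambda h,s,v:(s<60)&(v>110),40)
print(e1,e2,meet([ray(M('ws'),e1[0]),ray(M('wb'),e2[0])]))
I=[cv2.resize(cv2.imread(f'pics/{n}.png')[v-50:v+50,u-50:u+50],(260,260),interpolation=2) for n,u,v in [('wm',317,147),('wg',315,152),('ww',307,152),('wb',310,135),('ws',312,148),('wb',550,125)]]
cv2.imwrite('pics/c2.png',np.vstack([np.hstack(I[:3]),np.hstack(I[3:])]))
E
```

```text
mustard wm [array([317.5, 145.3]), array([79.3, 80.6]), np.float64(160.8)] [ 0.4742 -0.1221  0.03  ] diam mm 68.7 cam [ 0.486 -0.124  0.385]
green wg [array([315.6, 150.9]), array([92. , 93.1]), np.float64(164.4)] [0.4699 0.0612 0.035 ] diam mm 78.3 cam [0.486 0.058 0.385]
white ww [array([308.2, 152.6]), array([50.1, 51.5]), np.float64(0.6)] [0.4685 0.2657 0.025 ] diam mm 44.2 cam [0.487 0.256 0.384]
blue wb [array([310.5, 135.6]), array([63.2, 64.7]), np.float64(172.7)] [0.6277 0.1581 0.028 ] diam mm 55.2 cam [0.631 0.15  0.385]
white ws [array([311.2, 148.2]), array([49.6, 57.8]), np.float64(81.9)] [ 0.6394 -0.021   0.096 ] diam mm 37.6 cam [ 0.651 -0.027  0.385]
purple wm [array([232.3, 256.1]), array([56.3, 58.8]), np.float64(118.1)] [ 0.3704 -0.0399  0.021 ] diam mm 50.7 cam [ 0.486 -0.124  0.385]
purple wg [array([418.6, 256.8]), array([56.4, 58.6]), np.float64(67.8)] [ 0.3703 -0.038   0.021 ] diam mm 50.7 cam [0.486 0.058 0.385]
((311.2182922363281, 148.24636840820312), (49.60367965698242, 57.78900909423828), 81.91168975830078) ((559.0868530273438, 120.71238708496094), (46.57257843017578, 54.4572868347168), 14.55120849609375) (array([ 0.63980058, -0.02099279,  0.09569916]), [np.float64(0.00040913200318674615), np.float64(0.0004091320031867546)])
```

View pics/c2.png

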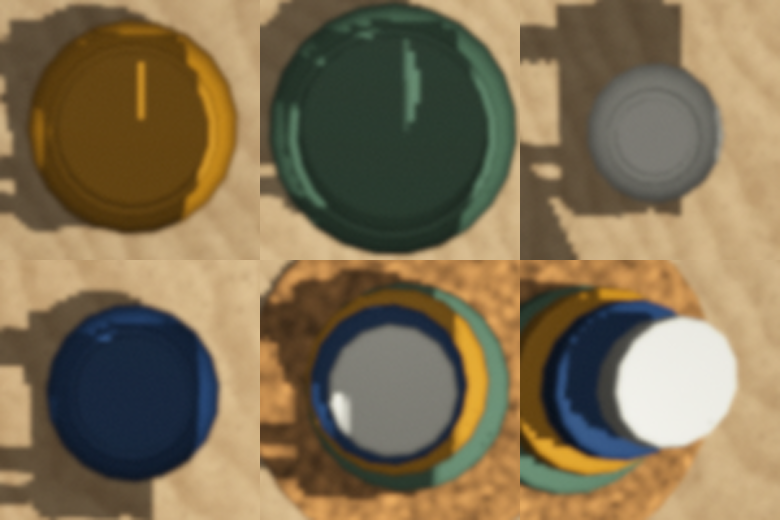

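The crops show each belly as a clean circle concentric with its mouth. The white lid's top disc centre is at about (313.5,148) in ws and (560,122) in wb. The ws mask was pulled 2 px left by a sunlit spot. Next, rim heights from two views.

Run:
```python
from seg import *
M=lambda n:pickle.load(open(n+'.pkl','rb'))
P={'mustard':(.4742,-.1221),'green':(.4699,.0612),'white':(.4685,.2657),'blue':(.6277,.1581)}
print('lid',meet([ray(M('ws'),(313.5,148)),ray(M('wb'),(560,122))]))
for c,a,ua,b,ub in [('mustard','wm',(317,147),'wg',(542,147)),('green','wg',(315,151),'ww',(563,158)),('white','ww',(308,152),'wg',(75,154)),('blue','wb',(310,135),'ws',(93,159))]:
    print(c,meet([ray(M(a),ua),ray(M(b),ub)])[0].round(4))
I=[cv2.resize(cv2.imread(f'pics/{n}.png')[v-50:v+50,max(0,u-50):u+50],(260,260),interpolation=2) for n,u,v in [('wg',542,147),('ww',563,158),('wg',75,154),('ws',93,159)]]
cv2.imwrite('pics/c3.png',np.vstack([np.hstack(I[:2]),np.hstack(I[2:])]))
```

```text
lid (array([ 0.63944051, -0.02264641,  0.09416918]), [np.float64(6.78480367444691e-05), np.float64(6.784803674452624e-05)])
mustard [ 0.4752 -0.1219  0.0618]
green [0.4699 0.0614 0.069 ]
white [0.4696 0.2652 0.0489]
blue [0.6296 0.1578 0.0618]
```

View pics/c3.png

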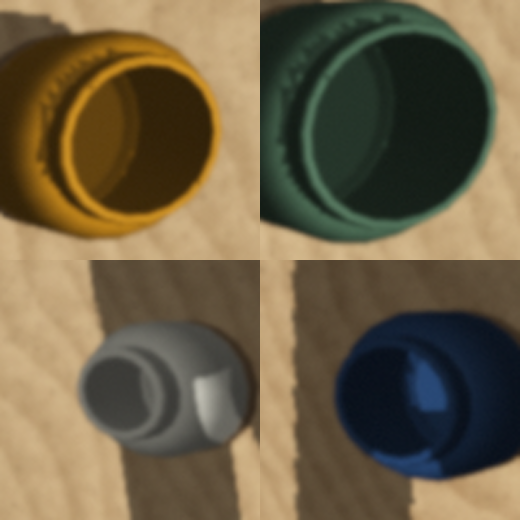

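Rim heights come out at about 68, 73 and 53 mm once the rim ellipses are centred better, which agrees with the text. The blue rim triangulated to 62 mm as well. Picking white.

>>> arm_command --deltas '[[[3.1, 0.25, -3.0, 0, 0, 0], [3.1, 0.25, -3.0, 0, 0, 0], [0, 0, -2.5, 0, 0, 0], [0, 0, -2.5, 0, 0, 0], [0, 0, -2.5, 0, 0, 0], [0, 0, -0.6, 0, 0, 0], [0, 0, 0, 0, 0, 0], [0, 0, 0, 0, 0, 0], [0, 0, 0, 0, 0, 0]]]'

```text
t: 5.87
tool_pos: [0.6391, -0.0229, 0.0824]
orientation: [3.141, 0.002, 0.006]
force: [-0.2, 0.1, 0.4]
opening: 0.0929
gripper_force: 0.0
```

```bash
python3 snap.py p1
```

```text
5.8667 [ 0.6391 -0.0229  0.0824] [3.1412e+00 2.4000e-03 5.6000e-03] [-0.12  0.33  1.51  0.    1.3   1.45]
```

View pics/p1.png

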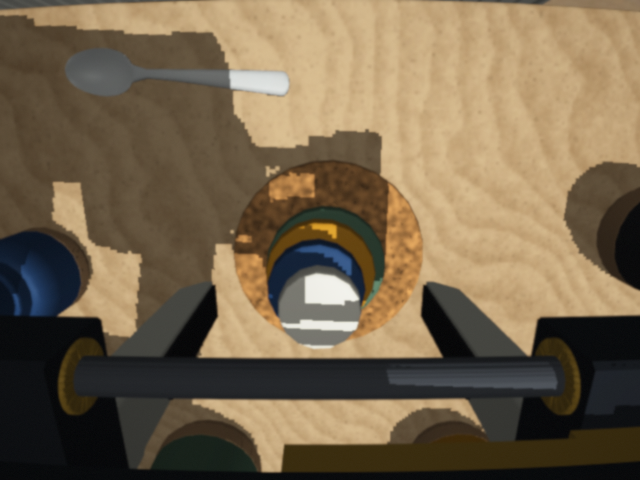

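The white disc is at (319,305), midway between the fingers (217 and 422). A final 4 mm down, then close.

>>> arm_command --deltas '[[[0, 0, -0.4, 0, 0, 0], [0, 0, 0, 0, 0, 0], [0, 0, 0, 0, 0, 0]]]'

```text
t: 6.17
tool_pos: [0.6378, -0.0235, 0.0763]
orientation: [3.142, 0.001, 0.001]
force: [-0.1, -0.0, -0.4]
opening: 0.093
gripper_force: 0.0
```

>>> arm_command --deltas '[[[0, 0, 0, 0, 0, 0], [0, 0, 0, 0, 0, 0], [0, 0, 0, 0, 0, 0], [0, 0, 0, 0, 0, 0], [0, 0, 0, 0, 0, 0], [0, 0, 0, 0, 0, 0]]]' --gripper -1 --squeeze 12

```text
t: 6.67
tool_pos: [0.6375, -0.0234, 0.0757]
orientation: [-3.142, -0.001, 0.0]
force: [-0.5, -0.2, -0.8]
opening: 0.0575
gripper_force: 0.0
```

>>> arm_command --deltas '[[[0.15, 0.05, 0.5, 0, 0, 0], [0, 0, 0, 0, 0, 0], [0, 0, 0, 0, 0, 0], [0, 0, 0, 0, 0, 0], [0, 0, 0, 0, 0, 0]]]' --gripper 0.3

```text
t: 7.08
tool_pos: [0.639, -0.0229, 0.0808]
orientation: [-3.142, -0.001, 0.0]
force: [-0.0, -0.1, -0.7]
opening: 0.0606
gripper_force: 0.0
```

>>> arm_command --deltas '[[[0, 0, 0, 0, 0, 0], [0, 0, 0, 0, 0, 0], [0, 0, 0, 0, 0, 0], [0, 0, 0, 0, 0, 0], [0, 0, 0, 0, 0, 0], [0, 0, 0, 0, 0, 0]]]' --gripper -1

```text
t: 7.58
tool_pos: [0.639, -0.0229, 0.0808]
orientation: [3.142, 0.001, -0.0]
force: [0.9, 0.3, -0.4]
opening: 0.0352
gripper_force: 12.0
```

>>> arm_command --deltas '[[[0, 0, 1.0, 0, 0, 0], [0, 0, 3.0, 0, 0, 0], [0, 0, 3.0, 0, 0, 0], [0, 0, 0, 0, 0, 0], [0, 0, 0, 0, 0, 0], [0, 0, 0, 0, 0, 0]]]'

```text
t: 8.08
tool_pos: [0.6391, -0.0229, 0.1512]
orientation: [3.142, 0.001, 0.001]
force: [-0.2, -0.1, -0.8]
opening: 0.0356
gripper_force: 12.0
```

```bash
python3 snap.py p2
python3 - <<'E'
from seg import *
m=pickle.load(open('p2.pkl','rb'))
from plant import monitor
z=monitor.read_state()['tool_pos'][2]+.0152
e=near('p2',(319,310),lambda h,s,v:(s<45)&(v>90),55);print(e,onplane(m,e[0],z))
im=cv2.imread('pics/p2.png')[100:400,170:470]
mk=cv2.imread('pics/_m.png')[100:400,170:470]
cv2.imwrite('pics/c4.png',np.hstack([im,mk]))
E
```

```text
8.0833 [ 0.6391 -0.0229  0.1512] [3.1415e+00 1.0000e-03 9.0000e-04] [-0.12  0.27  1.45  0.    1.42  1.45]
((318.40704345703125, 308.0185852050781), (82.897705078125, 83.59236907958984), 130.207275390625) [ 0.64172438 -0.02211026  0.16526312]
```

View pics/c4.png

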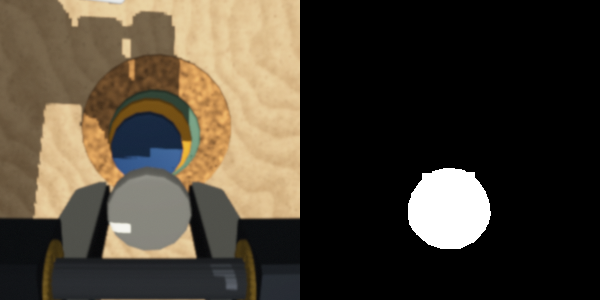

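The white lid hangs level between the fingers at (318,308), and the rest of the stack is undisturbed. Target TCP for the white jar is (.468,.265), with the seat at z≈.053.

>>> arm_command --deltas '[[[-1.9, 3.2, 0, 0, 0, 0], [-1.9, 3.2, 0, 0, 0, 0], [-1.9, 3.2, 0, 0, 0, 0], [-1.9, 3.2, 0, 0, 0, 0], [-1.9, 3.2, 0, 0, 0, 0], [-1.9, 3.2, 0, 0, 0, 0], [-1.9, 3.2, 0, 0, 0, 0], [-1.9, 3.2, -2.0, 0, 0, 0], [-1.9, 3.2, -2.0, 0, 0, 0], [0, 0, -2.0, 0, 0, 0], [0, 0, 0, 0, 0, 0], [0, 0, 0, 0, 0, 0]]]'

```text
t: 9.13
tool_pos: [0.4666, 0.2635, 0.0892]
orientation: [3.139, 0.003, -0.007]
force: [0.4, 0.6, -0.2]
opening: 0.0353
gripper_force: 12.0
```

>>> arm_command --deltas '[[[0, 0, 0, 0, 0, 0], [0, 0, 0, 0, 0, 0]]]'

```text
t: 9.3
tool_pos: [0.47, 0.2636, 0.0926]
orientation: [-3.141, 0.001, -0.003]
force: [1.0, 0.1, 0.5]
opening: 0.035
gripper_force: 12.0
```

```bash
python3 snap.py p3;  python3 -c "
import cv2,numpy as np
cv2.imwrite('pics/c5.png',cv2.resize(cv2.imread('pics/p3.png')[180:380,170:470],(750,500)))"
```

```text
9.3 [0.47   0.2636 0.0926] [-3.1411e+00  1.5000e-03 -2.6000e-03] [ 0.42  0.06  1.8  -0.    1.28  1.99]
```

View pics/c5.png

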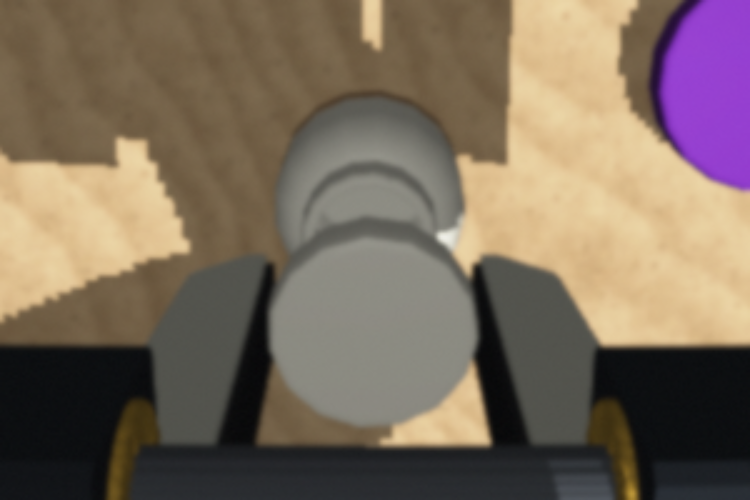

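The jar's axis sits about 1 mm left (+y) of the held lid's (369 against 374 in the crop), matching the computed target. I'll correct and descend.

>>> arm_command --deltas '[[[-0.15, 0.15, -1.3, 0, 0, 0], [0, 0, -1.3, 0, 0, 0], [0, 0, 0, 0, 0, 0], [0, 0, 0, 0, 0, 0], [0, 0, 0, 0, 0, 0], [0, 0, 0, 0, 0, 0]]]'

```text
t: 9.85
tool_pos: [0.4673, 0.2658, 0.0655]
orientation: [-3.141, -0.001, -0.0]
force: [-0.2, -0.4, 0.1]
opening: 0.0349
gripper_force: 12.0
```

>>> arm_command --deltas '[[[0, 0, -0.2, 0, 0, 0], [0, 0, -0.2, 0, 0, 0], [0, 0, -0.2, 0, 0, 0], [0, 0, -0.2, 0, 0, 0], [0, 0, 0, 0, 0, 0], [0, 0, 0, 0, 0, 0], [0, 0, 0, 0, 0, 0]]]'

```text
t: 10.43
tool_pos: [0.4671, 0.2657, 0.0573]
orientation: [3.142, 0.001, -0.0]
force: [0.5, 0.2, -0.6]
opening: 0.035
gripper_force: 12.0
```

>>> arm_command --deltas '[[[0.05, 0, -0.15, 0, 0, 0], [0, 0, -0.15, 0, 0, 0], [0, 0, -0.1, 0, 0, 0], [0, 0, 0, 0, 0, 0], [0, 0, 0, 0, 0, 0], [0, 0, 0, 0, 0, 0]]]'

```text
t: 10.93
tool_pos: [0.4676, 0.2657, 0.0533]
orientation: [3.142, 0.001, -0.0]
force: [-0.7, -1.0, -0.0]
opening: 0.0355
gripper_force: 12.0
```

>>> arm_command --deltas '[[[0, 0, -0.1, 0, 0, 0], [0, 0, 0, 0, 0, 0], [0, 0, 0, 0, 0, 0], [0, 0, 0, 0, 0, 0]]]'

```text
t: 11.27
tool_pos: [0.4678, 0.2659, 0.0527]
orientation: [-3.141, -0.001, -0.001]
force: [-0.9, 0.1, 3.1]
opening: 0.0356
gripper_force: 12.0
```

>>> arm_command --deltas '[[[0, 0, 0, 0, 0, 0], [0, 0, 0, 0, 0, 0], [0, 0, 0, 0, 0, 0], [0, 0, 3.0, 0, 0, 0], [0, 0, 3.5, 0, 0, 0], [0, 0, 3.5, 0, 0, 0], [1.3, -3.3, 1.0, 0, 0, 0], [1.3, -3.3, 1.0, 0, 0, 0], [1.3, -3.3, 1.0, 0, 0, 0], [1.3, -3.3, 1.0, 0, 0, 0], [1.3, -3.3, 1.0, 0, 0, 0], [1.3, -3.3, 1.0, 0, 0, 0]]]' --gripper 0.5

```text
t: 12.27
tool_pos: [0.5458, 0.0661, 0.2127]
orientation: [-3.142, -0.001, 0.0]
force: [0.4, -0.1, -0.4]
opening: 0.0697
gripper_force: 0.0
```

>>> arm_command --deltas '[[[1.3, -3.3, 0.5, 0, 0, 0], [1.3, -3.3, 0, 0, 0, 0], [0.6, -2.6, 0, 0, 0, 0], [0, 0, 0, 0, 0, 0], [0, 0, 0, 0, 0, 0], [0, 0, 0, 0, 0, 0], [0, 0, 0, 0, 0, 0]]]' --gripper 1

```text
t: 12.85
tool_pos: [0.5773, -0.0232, 0.2171]
orientation: [-3.141, -0.003, 0.001]
force: [0.6, -0.1, -1.3]
opening: 0.0928
gripper_force: 0.0
```

```bash
python3 snap.py s2
python3 - <<'E'
from seg import *
from plant import eyes
T=eyes.read_camera('top');cv2.imwrite('pics/t2.png',T);S=eyes.read_camera('scene');cv2.imwrite('pics/sc2.png',S)
m=pickle.load(open('s2.pkl','rb'))
u,v=proj(m,(.639,-.023,.075));print(u,v)
e=near('s2',(u,v),col['blue'],45);print(e,onplane(m,e[0],.075),ray(m,e[0])[0])
im=cv2.imread('pics/s2.png');u,v=int(u),int(v)
I=[cv2.resize(x,(260,260),interpolation=2) for x in (im[v-50:v+50,u-50:u+50],cv2.imread('pics/_m.png')[v-50:v+50,u-50:u+50],S[310:370,260:320])]
cv2.imwrite('pics/c6.png',np.hstack(I))
E
```

```text
12.85 [ 0.5773 -0.0232  0.2171] [-3.1412e+00 -2.6000e-03  7.0000e-04] [-0.13  0.07  1.55  0.    1.52  1.44]
319.91247380909 147.5308617661984
((316.3514404296875, 145.3885955810547), (56.98100662231445, 58.85976791381836), 2.583099603652954) [ 0.64058229 -0.02030397  0.075     ] [ 0.65080304 -0.02262791  0.3831265 ]
```

View pics/c6.png

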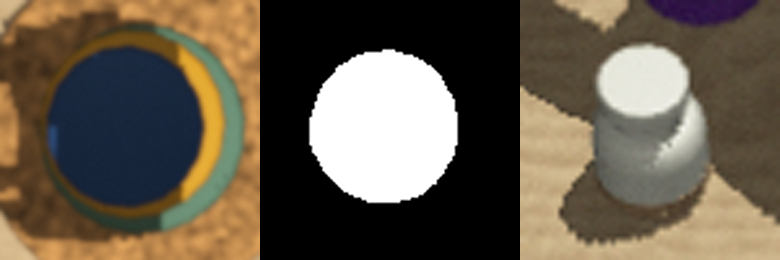

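The white lid lies flat on its jar, and blue is now on top at (317.5,146), about (.640,-.021). Picking blue.

>>> arm_command --deltas '[[[3.1, 0.1, -3.0, 0, 0, 0], [3.1, 0.1, -3.0, 0, 0, 0], [0, 0, -3.0, 0, 0, 0], [0, 0, -3.0, 0, 0, 0], [0, 0, -2.4, 0, 0, 0], [0, 0, -1.0, 0, 0, 0], [0, 0, 0, 0, 0, 0], [0, 0, 0, 0, 0, 0], [0, 0, 0, 0, 0, 0], [0, 0, 0, 0, 0, 0], [0, 0, 0, 0, 0, 0]]]'

```text
t: 13.92
tool_pos: [0.639, -0.0225, 0.0678]
orientation: [3.141, 0.001, 0.006]
force: [0.1, 0.3, -0.1]
opening: 0.0929
gripper_force: 0.0
```

>>> arm_command --deltas '[[[0.1, 0.1, -0.7, 0, 0, 0], [0, 0, 0, 0, 0, 0], [0, 0, 0, 0, 0, 0], [0, 0, 0, 0, 0, 0], [0, 0, 0, 0, 0, 0]]]' --gripper 0.5

```text
t: 14.33
tool_pos: [0.6384, -0.0214, 0.0583]
orientation: [-3.142, -0.001, 0.0]
force: [0.8, 0.2, -1.2]
opening: 0.0699
gripper_force: 0.0
```

```bash
python3 snap.py p4;  python3 -c "
import cv2,numpy as np
from plant import monitor
print(monitor.read_state()['opening'])
cv2.imwrite('pics/c7.png',cv2.resize(cv2.imread('pics/p4.png')[180:380,170:470],(750,500)))"
```

```text
14.3333 [ 0.6384 -0.0214  0.0583] [-3.1416e+00 -9.0000e-04  3.0000e-04] [-0.11  0.36  1.53  0.    1.26  1.46]
0.06989129141010407
```

View pics/c7.png

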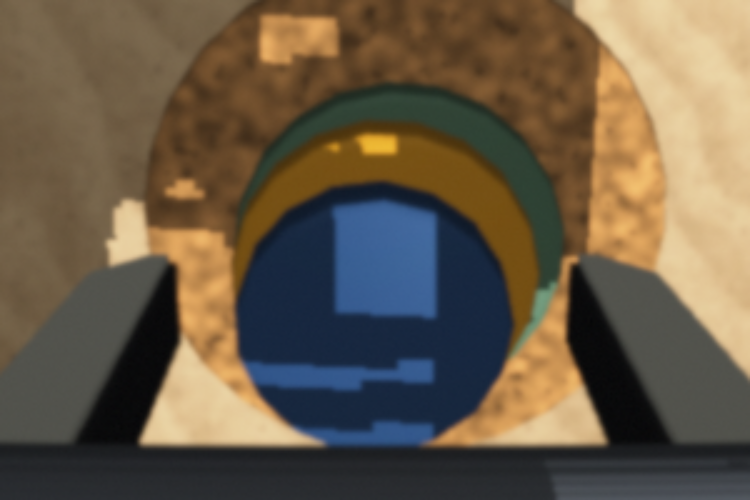

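Blue (375) is centred between the fingers (178 and 568, middle 373). Closing.

>>> arm_command --deltas '[[[0.1, 0, 0.1, 0, 0, 0], [0, 0, 0, 0, 0, 0], [0, 0, 0, 0, 0, 0], [0, 0, 0, 0, 0, 0], [0, 0, 0, 0, 0, 0], [0, 0, 0, 0, 0, 0], [0, 0, 0, 0, 0, 0]]]' --gripper -1

```text
t: 14.97
tool_pos: [0.6395, -0.0214, 0.0595]
orientation: [3.142, 0.001, 0.0]
force: [-0.2, -0.7, 0.7]
opening: 0.0461
gripper_force: 12.0
```

>>> arm_command --deltas '[[[0, 0, 1.0, 0, 0, 0], [0, 0, 3.0, 0, 0, 0], [0, 0, 3.0, 0, 0, 0], [0, 0, 1.0, 0, 0, 0], [0, 0, 0, 0, 0, 0], [0, 0, 0, 0, 0, 0], [0, 0, 0, 0, 0, 0]]]'

```text
t: 15.55
tool_pos: [0.6384, -0.0212, 0.1376]
orientation: [-3.141, -0.001, 0.004]
force: [-0.5, -0.0, -0.7]
opening: 0.046
gripper_force: 12.0
```

>>> arm_command --deltas '[[[-0.25, 3.6, 0, 0, 0, 0], [-0.25, 3.6, 0, 0, 0, 0], [-0.25, 3.6, 0, 0, 0, 0], [-0.25, 3.6, 0, 0, 0, 0], [-0.2, 3.5, 0, 0, 0, 0], [0, 0, -2.0, 0, 0, 0], [0, 0, -2.0, 0, 0, 0], [0, 0, -1.6, 0, 0, 0], [0, 0, 0, 0, 0, 0], [0, 0, 0, 0, 0, 0], [0, 0, 0, 0, 0, 0], [0, 0, 0, 0, 0, 0]]]'

```text
t: 16.55
tool_pos: [0.6282, 0.1576, 0.0845]
orientation: [-3.141, -0.0, -0.002]
force: [-0.3, 0.5, -0.3]
opening: 0.0466
gripper_force: 12.0
```

```bash
python3 snap.py p5;  python3 - <<'E'
from seg import *
m=pickle.load(open('p5.pkl','rb'))
im=cv2.imread('pics/p5.png');hsv=cv2.cvtColor(im,cv2.COLOR_BGR2HSV).astype(int)
k=col['blue'](*[hsv[...,i] for i in range(3)])
for v in range(150,350,10):
    r=np.where(k[v,190:450])[0]
    if len(r)>10: print(v,r[0]+190,r[-1]+190,(r[0]+r[-1])/2+190)
E
```

```text
16.55 [0.6282 0.1576 0.0845] [-3.1413e+00 -3.0000e-04 -2.4000e-03] [0.17 0.35 1.48 0.   1.31 1.74]
220 296 344 320.0
230 285 355 320.0
240 279 361 320.0
250 275 365 320.0
260 273 367 320.0
270 273 368 320.5
280 274 367 320.5
290 270 369 319.5
300 264 373 318.5
310 264 375 319.5
320 264 373 318.5
330 271 367 319.0
340 277 360 318.5
```

>>> arm_command --deltas '[[[-0.1, -0.05, -0.9, 0, 0, 0], [0, 0, -0.5, 0, 0, 0], [0, 0, -0.3, 0, 0, 0], [0, 0, -0.3, 0, 0, 0], [0, 0, -0.2, 0, 0, 0], [0, 0, 0, 0, 0, 0], [0, 0, 0, 0, 0, 0], [0, 0, 0, 0, 0, 0], [0, 0, 0, 0, 0, 0]]]'

```text
t: 17.35
tool_pos: [0.6267, 0.1572, 0.0617]
orientation: [-3.141, -0.001, -0.001]
force: [0.1, 0.1, 0.2]
opening: 0.0465
gripper_force: 12.0
```

>>> arm_command --deltas '[[[0, 0, -0.15, 0, 0, 0], [0, 0, -0.15, 0, 0, 0], [0, 0, -0.1, 0, 0, 0], [0, 0, 0, 0, 0, 0], [0, 0, 0, 0, 0, 0], [0, 0, 0, 0, 0, 0]]]'

```text
t: 17.85
tool_pos: [0.6269, 0.1572, 0.0584]
orientation: [-3.141, -0.001, -0.001]
force: [-2.1, 0.3, 5.9]
opening: 0.046
gripper_force: 12.0
```

>>> arm_command --deltas '[[[0, 0, 0, 0, 0, 0], [0, 0, 0, 0, 0, 0], [0, 0, 0, 0, 0, 0], [0, 0, 3.0, 0, 0, 0], [0, 0, 3.5, 0, 0, 0], [0, 0, 3.5, 0, 0, 0], [-1.0, -3.6, 1.2, 0, 0, 0], [-1.0, -3.6, 1.2, 0, 0, 0], [-1.0, -3.6, 1.2, 0, 0, 0], [-1.0, -3.6, 1.2, 0, 0, 0], [-1.0, -3.6, 1.2, 0, 0, 0], [0, 0, 0, 0, 0, 0]]]' --gripper 0.7

```text
t: 18.85
tool_pos: [0.5764, -0.0289, 0.2205]
orientation: [3.138, -0.006, 0.006]
force: [0.8, 0.8, 0.1]
opening: 0.0788
gripper_force: 0.0
```

>>> arm_command --deltas '[[[0, 0, 0, 0, 0, 0], [0, 0, 0, 0, 0, 0], [0, 0, 0, 0, 0, 0]]]' --gripper 1

```text
t: 19.1
tool_pos: [0.5763, -0.0217, 0.2165]
orientation: [-3.141, -0.003, 0.002]
force: [0.3, 0.2, -0.0]
opening: 0.092
gripper_force: 0.0
```

```bash
python3 snap.py s3
python3 - <<'E'
from seg import *
from plant import eyes
S=eyes.read_camera('scene');cv2.imwrite('pics/sc3.png',S)
m=pickle.load(open('s3.pkl','rb'))
im=cv2.imread('pics/s3.png')
f=lambda h,s,v:(h>14)&(h<30)&(s>170)
u,v=proj(m,(.639,-.023,.054));print(u,v)
e=near('s3',(u,v),f,50);print(e,onplane(m,e[0],.054),ray(m,e[0])[0])
u,v=int(u),int(v)
I=[cv2.resize(x,(260,260),interpolation=2) for x in (im[v-50:v+50,u-50:u+50],cv2.imread('pics/_m.png')[v-50:v+50,u-50:u+50],S[235:295,215:275])]
cv2.imwrite('pics/c8.png',np.hstack(I))
E
```

```text
19.1 [ 0.5763 -0.0217  0.2165] [-3.141e+00 -2.600e-03  2.000e-03] [-0.13  0.07  1.56  0.    1.52  1.44]
321.735023318705 145.1548244708547
((320.7547912597656, 142.5504913330078), (69.76171112060547, 71.43852996826172), 159.9475555419922) [ 0.64105077 -0.02220348  0.054     ] [ 0.64995302 -0.02119935  0.38244865]
```

View pics/c8.png

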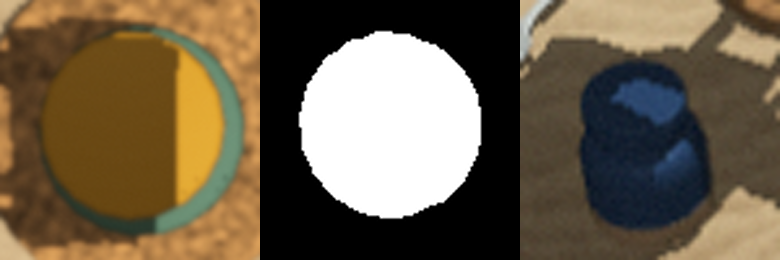

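The blue lid lies flat on its jar, and mustard is on top at (.641,-.022). My picture allowance is used up, so from here I check by numbers only. Picking mustard.

>>> arm_command --deltas '[[[2.2, 0, -2.0, 0, 0, 0], [2.1, 0, -2.0, 0, 0, 0], [2.1, 0, -2.0, 0, 0, 0], [0, 0, -2.5, 0, 0, 0], [0, 0, -2.5, 0, 0, 0], [0, 0, -2.5, 0, 0, 0], [0, 0, -2.5, 0, 0, 0], [0, 0, -0.8, 0, 0, 0], [0, 0, 0, 0, 0, 0], [0, 0, 0, 0, 0, 0], [0, 0, 0, 0, 0, 0], [0, 0, 0, 0, 0, 0]]]'

```text
t: 20.2
tool_pos: [0.6421, -0.0228, 0.0518]
orientation: [3.141, 0.001, 0.006]
force: [-0.0, -0.0, 0.1]
opening: 0.0932
gripper_force: 0.0
```

```bash
cat > rows.py <<'E'
import sys
from seg import *
n,c=sys.argv[1:3];im=cv2.imread(f'pics/{n}.png');hsv=cv2.cvtColor(im,cv2.COLOR_BGR2HSV).astype(int)
f={'mustard':lambda h,s,v:(h>14)&(h<30)&(s>175)}.get(c,col[c])
k=f(*[hsv[...,i] for i in range(3)]).astype(np.uint8);k=cv2.morphologyEx(k,cv2.MORPH_OPEN,np.ones((3,3)))
for v in range(170,352,10):
    r=np.where(k[v,150:490])[0]
    if len(r)>10: print(v,r[0]+150,r[-1]+150,(r[0]+r[-1])/2+150)
E
python3 snap.py p6; python3 rows.py p6 mustard
```

```text
20.2 [ 0.6421 -0.0228  0.0518] [3.1412e+00 1.4000e-03 5.7000e-03] [-0.12  0.37  1.52  0.    1.25  1.45]
250 287 354 320.5
260 275 366 320.5
270 268 373 320.5
280 263 378 320.5
290 259 381 320.0
300 258 383 320.5
310 259 382 320.5
320 262 379 320.5
330 265 373 319.0
340 273 368 320.5
350 284 357 320.5
```

>>> arm_command --deltas '[[[-0.1, 0, -0.6, 0, 0, 0], [0, 0, -0.5, 0, 0, 0], [0, 0, 0, 0, 0, 0], [0, 0, 0, 0, 0, 0], [0, 0, 0, 0, 0, 0]]]' --gripper 0.6

```text
t: 20.67
tool_pos: [0.6393, -0.0229, 0.0382]
orientation: [-3.142, -0.001, 0.001]
force: [1.1, 0.2, 0.4]
opening: 0.0747
gripper_force: 0.0
```

>>> arm_command --deltas '[[[0.1, 0, 0, 0, 0, 0], [0, 0, 0, 0, 0, 0], [0, 0, 0, 0, 0, 0], [0, 0, 0, 0, 0, 0], [0, 0, 0, 0, 0, 0], [0, 0, 0, 0, 0, 0], [0, 0, 0, 0, 0, 0]]]' --gripper -1 --squeeze 15

```text
t: 21.25
tool_pos: [0.6407, -0.0229, 0.0386]
orientation: [3.142, 0.001, 0.001]
force: [0.6, -1.0, 0.8]
opening: 0.0574
gripper_force: 15.0
```

>>> arm_command --deltas '[[[0, 0, 1.0, 0, 0, 0], [0, 0, 2.5, 0, 0, 0], [0, 0, 2.5, 0, 0, 0], [0, 0, 2.5, 0, 0, 0], [0, 0, 2.0, 0, 0, 0], [0, 0, 0, 0, 0, 0], [0, 0, 0, 0, 0, 0], [0, 0, 0, 0, 0, 0]]]'

```text
t: 21.92
tool_pos: [0.6398, -0.0227, 0.1424]
orientation: [-3.141, -0.001, 0.002]
force: [-0.4, 0.2, -1.5]
opening: 0.0574
gripper_force: 15.0
```

>>> arm_command --deltas '[[[-2.8, -1.65, 0, 0, 0, 0], [-2.8, -1.65, 0, 0, 0, 0], [-2.8, -1.65, 0, 0, 0, 0], [-2.8, -1.65, 0, 0, 0, 0], [-2.8, -1.65, -1.0, 0, 0, 0], [-2.6, -1.7, -2.0, 0, 0, 0], [0, 0, -1.8, 0, 0, 0], [0, 0, 0, 0, 0, 0], [0, 0, 0, 0, 0, 0], [0, 0, 0, 0, 0, 0], [0, 0, 0, 0, 0, 0], [0, 0, 0, 0, 0, 0]]]'

```text
t: 22.92
tool_pos: [0.4758, -0.1222, 0.0965]
orientation: [3.141, 0.003, 0.003]
force: [-0.3, -0.0, -1.2]
opening: 0.0575
gripper_force: 15.0
```

```bash
python3 snap.py p7; python3 rows.py p7 mustard
```

```text
22.9167 [ 0.4758 -0.1222  0.0965] [3.141e+00 2.600e-03 2.600e-03] [-0.36 -0.07  1.92  0.    1.29  1.21]
210 294 349 321.5
220 281 360 320.5
230 275 367 321.0
240 270 371 320.5
250 266 375 320.5
260 265 377 321.0
270 264 377 320.5
280 261 377 319.0
290 254 383 318.5
300 252 386 319.0
310 250 387 318.5
320 251 386 318.5
330 255 382 318.5
340 261 377 319.0
350 160 478 319.0
```

>>> arm_command --deltas '[[[-0.1, -0.07, -0.9, 0, 0, 0], [0, 0, -0.6, 0, 0, 0], [0, 0, -0.4, 0, 0, 0], [0, 0, 0, 0, 0, 0], [0, 0, 0, 0, 0, 0], [0, 0, 0, 0, 0, 0], [0, 0, 0, 0, 0, 0]]]'

```text
t: 23.55
tool_pos: [0.4737, -0.1231, 0.0767]
orientation: [3.141, 0.001, 0.001]
force: [-0.2, 0.9, -1.3]
opening: 0.057
gripper_force: 15.0
```

Position is right. Lowering slowly.

>>> arm_command --deltas '[[[0, 0, -0.25, 0, 0, 0], [0, 0, -0.25, 0, 0, 0], [0, 0, -0.25, 0, 0, 0], [0, 0, -0.15, 0, 0, 0], [0, 0, 0, 0, 0, 0], [0, 0, 0, 0, 0, 0], [0, 0, 0, 0, 0, 0], [0, 0, 0, 0, 0, 0]]]'

```text
t: 24.22
tool_pos: [0.4736, -0.1231, 0.0675]
orientation: [3.141, 0.001, 0.0]
force: [-0.3, 0.0, -0.3]
opening: 0.0573
gripper_force: 15.0
```

>>> arm_command --deltas '[[[0, 0, -0.1, 0, 0, 0], [0, 0, -0.1, 0, 0, 0], [0, 0, -0.1, 0, 0, 0], [0, 0, 0, 0, 0, 0], [0, 0, 0, 0, 0, 0], [0, 0, 0, 0, 0, 0]]]'

```text
t: 24.72
tool_pos: [0.4736, -0.1231, 0.0645]
orientation: [3.141, 0.001, 0.0]
force: [0.4, 0.6, 1.1]
opening: 0.0573
gripper_force: 15.0
```

>>> arm_command --deltas '[[[0, 0, -0.05, 0, 0, 0], [0, 0, 0, 0, 0, 0], [0, 0, 0, 0, 0, 0], [0, 0, 0, 0, 0, 0]]]'

```text
t: 25.05
tool_pos: [0.4736, -0.1231, 0.0645]
orientation: [3.141, 0.001, 0.0]
force: [-2.9, 0.5, 5.4]
opening: 0.0573
gripper_force: 15.0
```

>>> arm_command --deltas '[[[0, 0, 0, 0, 0, 0], [0, 0, 0, 0, 0, 0], [0, 0, 0, 0, 0, 0], [0, 0, 0, 0, 0, 0], [0, 0, 3.0, 0, 0, 0], [0, 0, 3.0, 0, 0, 0], [0, 0, 3.0, 0, 0, 0], [2.6, 2.5, 1.5, 0, 0, 0], [2.6, 2.5, 1.5, 0, 0, 0], [2.6, 2.5, 1.5, 0, 0, 0], [2.6, 2.5, 1.5, 0, 0, 0], [0, 0, 0, 0, 0, 0]]]' --gripper 1

```text
t: 26.05
tool_pos: [0.582, -0.019, 0.217]
orientation: [-3.14, -0.006, -0.009]
force: [1.2, 0.2, 0.2]
opening: 0.0931
gripper_force: 0.0
```

>>> arm_command --deltas '[[[0, 0, 0, 0, 0, 0], [0, 0, 0, 0, 0, 0], [0, 0, 0, 0, 0, 0], [0, 0, 0, 0, 0, 0]]]'

```text
t: 26.38
tool_pos: [0.5764, -0.0239, 0.213]
orientation: [3.142, -0.001, -0.002]
force: [-0.8, -0.5, -1.1]
opening: 0.0929
gripper_force: 0.0
```

```bash
python3 snap.py s4
python3 - <<'E'
from seg import *
from plant import eyes
T=eyes.read_camera('top');cv2.imwrite('pics/t4.png',T)
m=pickle.load(open('s4.pkl','rb'))
u,v=proj(m,(.639,-.023,.033))
e=near('s4',(u,v),col['green'],60);p=onplane(m,e[0],.033);print(e,p,ray(m,e[0])[0])
print('diam',np.mean(e[1])*(.384-.033)/398*np.cos(.27))
# top view check of jars: centres of lid colours
mt=eyes.camera_model('top')
def cen(im,c,uv,w=25):
    h=cv2.cvtColor(im,cv2.COLOR_BGR2HSV).astype(int);k=({'mustard':lambda h,s,v:(h>14)&(h<30)&(s>175)}.get(c,col[c]))(*[h[...,i] for i in range(3)])
    b=np.zeros_like(k);b[uv[1]-w:uv[1]+w,uv[0]-w:uv[0]+w]=1;y,x=np.where(k&b);return x.mean().round(1),y.mean().round(1),len(x)
T0=cv2.imread('pics/top0.png')
for c,uv in [('mustard',(408,271)),('blue',(279,206)),('white',(231,278)),('green',(324,275))]: print(c,cen(T0,c,uv),cen(T,c,uv))
E
```

```text
26.3833 [ 0.5764 -0.0239  0.213 ] [ 3.1416e+00 -1.0000e-03 -2.4000e-03] [-0.13  0.07  1.56 -0.    1.51  1.44]
((322.2620849609375, 145.07177734375), (76.72630310058594, 78.22440338134766), 1.3217114210128784) [ 0.63852675 -0.02598991  0.033     ] [ 0.65011231 -0.02346454  0.37895997]
diam 0.06585085481004524
mustard (np.float64(408.7), np.float64(271.2), 314) (np.float64(405.1), np.float64(265.5), 168)
blue (np.float64(279.1), np.float64(202.0), 85) (np.float64(278.8), np.float64(205.5), 122)
white (np.float64(230.8), np.float64(277.8), 348) (np.float64(230.2), np.float64(277.6), 376)
green (np.float64(326.7), np.float64(273.7), 23) (np.float64(317.7), np.float64(272.0), 49)
```

Run:
```python
from seg import *
m=pickle.load(open('s4.pkl','rb'))
for t in (20,30,40,50):
    e=near('s4',(322,145),lambda h,s,v:(h>40)&(h<105)&(s>t),60);print(t,np.round(e[0],1),np.round(e[1],1),onplane(m,e[0],.033).round(4))
im=cv2.imread('pics/s4.png');print(im[145,275:292].tolist(),im[145,355:372].tolist(),sep='\n')
im=cv2.imread('pics/s4.png');print(im[98:114,322].tolist(),im[178:194,322].tolist(),sep='\n')
```

```text
20 [322.2 145.2] [78.  79.5] [ 0.6384 -0.0259  0.033 ]
30 [322.2 145.2] [78.  79.5] [ 0.6384 -0.0259  0.033 ]
40 [322.2 145.2] [78.  79.5] [ 0.6384 -0.0259  0.033 ]
50 [322.2 145.2] [78.  79.5] [ 0.6384 -0.0259  0.033 ]
[[89, 155, 213], [73, 130, 183], [53, 94, 135], [40, 72, 103], [36, 64, 94], [34, 60, 86], [32, 56, 77], [35, 53, 61], [40, 54, 47], [44, 57, 42], [47, 59, 43], [46, 59, 42], [48, 60, 43], [47, 59, 43], [47, 60, 43], [47, 60, 43], [48, 60, 44]]
[[119, 145, 109], [119, 146, 109], [119, 146, 110], [119, 146, 109], [118, 144, 108], [113, 140, 105], [100, 127, 106], [80, 116, 130], [73, 124, 167], [77, 135, 189], [78, 139, 195], [77, 139, 193], [74, 132, 185], [69, 122, 172], [66, 118, 166], [69, 125, 176], [77, 136, 189]]
[[81, 141, 196], [85, 148, 203], [84, 149, 204], [81, 144, 200], [72, 130, 181], [56, 100, 140], [52, 80, 95], [62, 83, 71], [68, 86, 64], [63, 80, 58], [58, 72, 52], [53, 65, 48], [52, 64, 47], [50, 62, 47], [50, 63, 46], [52, 63, 48]]
[[45, 56, 40], [46, 59, 43], [46, 57, 42], [45, 57, 41], [45, 57, 41], [44, 56, 41], [43, 54, 41], [41, 57, 58], [42, 68, 89], [46, 81, 114], [49, 86, 123], [53, 96, 138], [65, 116, 164], [72, 128, 180], [76, 135, 189], [78, 140, 195]]
```

>>> arm_command --deltas '[[[2.1, -0.1, -2.0, 0, 0, 0], [2.1, -0.1, -2.0, 0, 0, 0], [2.1, 0, -2.0, 0, 0, 0], [0, 0, -2.5, 0, 0, 0], [0, 0, -2.5, 0, 0, 0], [0, 0, -2.5, 0, 0, 0], [0, 0, -2.5, 0, 0, 0], [0, 0, -1.5, 0, 0, 0], [0, 0, 0, 0, 0, 0], [0, 0, 0, 0, 0, 0], [0, 0, 0, 0, 0, 0], [0, 0, 0, 0, 0, 0]]]'

```text
t: 27.48
tool_pos: [0.6419, -0.0254, 0.0412]
orientation: [3.141, 0.001, 0.005]
force: [0.6, 0.4, 0.4]
opening: 0.093
gripper_force: 0.0
```

```bash
python3 snap.py p8; python3 rows.py p8 green
```

```text
27.4833 [ 0.6419 -0.0254  0.0412] [3.1412e+00 6.0000e-04 5.2000e-03] [-0.12  0.38  1.53  0.    1.23  1.45]
230 310 334 322.0
240 284 360 322.0
250 272 372 322.0
260 264 379 321.5
270 259 386 322.5
280 254 389 321.5
290 253 391 322.0
300 253 390 321.5
310 255 389 322.0
320 257 385 321.0
330 262 381 321.5
340 271 373 322.0
350 283 360 321.5
```

>>> arm_command --deltas '[[[-0.15, -0.08, -1.0, 0, 0, 0], [0, 0, -0.7, 0, 0, 0], [0, 0, -0.35, 0, 0, 0], [0, 0, 0, 0, 0, 0], [0, 0, 0, 0, 0, 0], [0, 0, 0, 0, 0, 0]]]'

```text
t: 28.03
tool_pos: [0.639, -0.0258, 0.0183]
orientation: [-3.142, -0.001, 0.0]
force: [0.9, -0.2, -0.8]
opening: 0.0928
gripper_force: 0.0
```

>>> arm_command --deltas '[[[0, 0, 0, 0, 0, 0], [0, 0, 0, 0, 0, 0], [0, 0, 0, 0, 0, 0], [0, 0, 0, 0, 0, 0], [0, 0, 0, 0, 0, 0], [0, 0, 0, 0, 0, 0], [0, 0, 0, 0, 0, 0]]]' --gripper -1 --squeeze 18

```text
t: 28.62
tool_pos: [0.6391, -0.0259, 0.0186]
orientation: [3.141, 0.001, 0.001]
force: [-0.3, -0.4, 1.6]
opening: 0.0684
gripper_force: 18.0
```

>>> arm_command --deltas '[[[0, 0, 1.0, 0, 0, 0], [0, 0, 2.5, 0, 0, 0], [0, 0, 2.5, 0, 0, 0], [0, 0, 2.5, 0, 0, 0], [0, 0, 2.5, 0, 0, 0], [0, 0, 1.5, 0, 0, 0], [0, 0, 0, 0, 0, 0], [0, 0, 0, 0, 0, 0], [0, 0, 0, 0, 0, 0]]]'

```text
t: 29.37
tool_pos: [0.6381, -0.0257, 0.142]
orientation: [-3.141, -0.001, 0.003]
force: [-0.9, -0.4, -2.0]
opening: 0.068
gripper_force: 18.0
```

>>> arm_command --deltas '[[[-2.8, 1.45, 0, 0, 0, 0], [-2.8, 1.45, 0, 0, 0, 0], [-2.8, 1.45, 0, 0, 0, 0], [-2.8, 1.45, 0, 0, 0, 0], [-2.8, 1.45, -1.0, 0, 0, 0], [-2.7, 1.4, -1.5, 0, 0, 0], [0, 0, -1.5, 0, 0, 0], [0, 0, 0, 0, 0, 0], [0, 0, 0, 0, 0, 0], [0, 0, 0, 0, 0, 0], [0, 0, 0, 0, 0, 0], [0, 0, 0, 0, 0, 0]]]'

```text
t: 30.37
tool_pos: [0.4732, 0.0603, 0.1043]
orientation: [3.142, -0.0, 0.002]
force: [-0.5, 0.3, -0.2]
opening: 0.068
gripper_force: 18.0
```

```bash
python3 snap.py p9; python3 rows.py p9 green
```

```text
30.3667 [0.4732 0.0603 0.1043] [ 3.1416e+00 -0.0000e+00  2.2000e-03] [ 0.02 -0.12  1.95 -0.    1.31  1.59]
200 297 341 319.0
210 280 357 318.5
220 271 366 318.5
230 265 372 318.5
240 259 378 318.5
250 256 381 318.5
260 254 383 318.5
270 254 384 319.0
280 249 390 319.5
290 242 396 319.0
300 239 399 319.0
310 238 400 319.0
320 238 399 318.5
330 244 394 319.0
340 247 390 318.5
350 252 385 318.5
```

Jar (318.6) and lid (319) are aligned in y. Adjusting x and lowering.

>>> arm_command --deltas '[[[-0.15, 0.03, -0.9, 0, 0, 0], [0, 0, -0.6, 0, 0, 0], [0, 0, -0.4, 0, 0, 0], [0, 0, 0, 0, 0, 0], [0, 0, 0, 0, 0, 0], [0, 0, 0, 0, 0, 0], [0, 0, 0, 0, 0, 0]]]'

```text
t: 31.0
tool_pos: [0.4707, 0.061, 0.0847]
orientation: [-3.142, -0.001, -0.001]
force: [-0.2, 0.5, -2.3]
opening: 0.0683
gripper_force: 18.0
```

>>> arm_command --deltas '[[[0, 0, -0.25, 0, 0, 0], [0, 0, -0.25, 0, 0, 0], [0, 0, -0.25, 0, 0, 0], [0, 0, -0.2, 0, 0, 0], [0, 0, 0, 0, 0, 0], [0, 0, 0, 0, 0, 0], [0, 0, 0, 0, 0, 0], [0, 0, 0, 0, 0, 0]]]'

```text
t: 31.67
tool_pos: [0.4706, 0.061, 0.075]
orientation: [-3.142, -0.001, -0.0]
force: [0.2, -0.0, 0.3]
opening: 0.0684
gripper_force: 18.0
```

>>> arm_command --deltas '[[[0, 0, -0.15, 0, 0, 0], [0, 0, -0.1, 0, 0, 0], [0, 0, -0.1, 0, 0, 0], [0, 0, 0, 0, 0, 0], [0, 0, 0, 0, 0, 0], [0, 0, 0, 0, 0, 0]]]'

```text
t: 32.17
tool_pos: [0.4706, 0.061, 0.0715]
orientation: [3.142, 0.001, 0.0]
force: [-0.8, -0.4, 2.3]
opening: 0.0683
gripper_force: 18.0
```

>>> arm_command --deltas '[[[0, 0, -0.05, 0, 0, 0], [0, 0, 0, 0, 0, 0], [0, 0, 0, 0, 0, 0]]]'

```text
t: 32.42
tool_pos: [0.4706, 0.061, 0.0715]
orientation: [3.142, 0.001, 0.0]
force: [-3.6, 0.1, 6.1]
opening: 0.0677
gripper_force: 18.0
```

>>> arm_command --deltas '[[[0, 0, 0, 0, 0, 0], [0, 0, 0, 0, 0, 0], [0, 0, 0, 0, 0, 0], [0, 0, 0, 0, 0, 0], [0, 0, 3.0, 0, 0, 0], [0, 0, 3.0, 0, 0, 0], [0, 0, 3.0, 0, 0, 0], [0, 0, 3.0, 0, 0, 0], [0, 0, 2.5, 0, 0, 0], [-1.5, -1.5, 0, 0, 0, 0], [-1.5, -1.5, 0, 0, 0, 0], [-1.5, -1.5, 0, 0, 0, 0]]]' --gripper 1

```text
t: 33.42
tool_pos: [0.4253, 0.0156, 0.2164]
orientation: [3.141, 0.002, 0.002]
force: [-0.2, -0.4, -0.9]
opening: 0.0933
gripper_force: 0.0
```

>>> arm_command --deltas '[[[0, 0, 0, 0, 0, 0], [0, 0, 0, 0, 0, 0], [0, 0, 0, 0, 0, 0], [0, 0, 0, 0, 0, 0]]]'

```text
t: 33.75
tool_pos: [0.4258, 0.0164, 0.2158]
orientation: [-3.141, -0.002, -0.0]
force: [0.5, 0.5, 0.4]
opening: 0.0932
gripper_force: 0.0
```

```bash
python3 snap.py f1
python3 - <<'E'
from seg import *
from plant import eyes
T=eyes.read_camera('top');cv2.imwrite('pics/tF.png',T);S=eyes.read_camera('scene');cv2.imwrite('pics/scF.png',S)
m=pickle.load(open('f1.pkl','rb'))
cs=dict(col);cs['mustard']=lambda h,s,v:(h>14)&(h<30)&(s>175)
for c,p,z,w in [('green',(.47,.061),.086,60),('mustard',(.474,-.123),.080,55)]:
    u,v=proj(m,(*p,z));e=near('f1',(u,v),cs[c],w);print(c,(round(u),round(v)),e,onplane(m,e[0],z).round(4))
T0=cv2.imread('pics/top0.png')
# unmoved things: registration of patches first vs last
for n,u,v,w in [('char',457,190,22),('mug',186,190,28)]:
    r=cv2.matchTemplate(T[v-w-6:v+w+6,u-w-6:u+w+6],T0[v-w:v+w,u-w:u+w],cv2.TM_CCOEFF_NORMED);print(n,r.max(),np.unravel_index(r.argmax(),r.shape))
# lid tops in the scene view: expected centre against plateau
ms=eyes.camera_model('scene')
for c,p,z in [('white',(.468,.2657),.068),('blue',(.627,.1576),.074),('mustard',(.474,-.1231),.080),('green',(.4705,.061),.086)]:
    print(c,'scene',proj(ms,(*p,z)).round(),'top',proj(eyes.camera_model('top'),(*p,z)).round())
E
```

```text
33.75 [0.4258 0.0164 0.2158] [-3.1413e+00 -1.5000e-03 -1.0000e-04] [-0.08 -0.36  1.94  0.    1.55  1.49]
green (260, 173) ((263.48138427734375, 168.8206024169922), (93.06922912597656, 98.12632751464844), 55.3323974609375) [0.4727 0.058  0.086 ]
mustard (503, 168) ((486.9136657714844, 163.91885375976562), (80.35977172851562, 101.56163787841797), 99.07048797607422) [ 0.4767 -0.1099  0.08  ]
char 0.9965215 (np.int64(6), np.int64(6))
mug 0.99681103 (np.int64(6), np.int64(6))
white scene [287. 327.] top [227. 276.]
blue scene [240. 256.] top [277. 201.]
mustard scene [371. 191.] top [411. 268.]
green scene [337. 243.] top [323. 272.]
```

Run:
```python
from seg import *
from plant import eyes
m=pickle.load(open('f1.pkl','rb'));ms=eyes.camera_model('scene')
cs=dict(col);cs['mustard']=lambda h,s,v:(h>14)&(h<30)&(s>150)
P=[('white',(.468,.2657),.068,.018),('blue',(.627,.1576),.074,.0235),('mustard',(.474,-.1231),.080,.029),('green',(.4705,.061),.086,.0345)]
a=np.linspace(0,2*np.pi,73)
for cam,fn in ((m,'f1'),(ms,'scF')):
    im=cv2.imread(f'pics/{fn}.png');h=cv2.cvtColor(im,cv2.COLOR_BGR2HSV).astype(int)
    for c,p,z,r in P:
        C=np.array([proj(cam,(p[0]+r*np.cos(t),p[1]+r*np.sin(t),z)) for t in a])
        x0,x1=C[:,0].min(),C[:,0].max();y0=C[:,1].min();u,v=proj(cam,(*p,z))
        if not(0<x0 and x1<640 and y0>0): continue
        k=cs[c](*[h[...,i] for i in range(3)]);k=cv2.morphologyEx(k.astype(np.uint8),cv2.MORPH_OPEN,np.ones((3,3)))
        b=np.zeros_like(k);b[int(y0)-12:int(v)+1,int(x0)-12:int(x1)+13]=1
        b2=k*b;ys=np.where(b2.sum(1)>3)[0];xs=np.where(b2[int(v)-2:int(v)+1].any(0))[0]
        print(fn,c,'exp L R top',x0.round(),x1.round(),y0.round(),'seen',xs.min(),xs.max(),ys.min())
```

```text
f1 mustard exp L R top 466.0 541.0 128.0 seen 453 537 124
f1 green exp L R top 213.0 306.0 124.0 seen 215 311 122
scF white exp L R top 276.0 298.0 319.0 seen 278 298 321
scF blue exp L R top 227.0 252.0 248.0 seen 230 252 250
scF mustard exp L R top 357.0 385.0 183.0 seen 367 385 185
scF green exp L R top 318.0 355.0 231.0 seen 322 354 234
```

Run:
```python
from h import *
im=cv2.imread('pics/scF.png');h=cv2.cvtColor(im,cv2.COLOR_BGR2HSV)
for v in (187,190,193,196): print(v,[tuple(x) for x in h[v,352:390:2].tolist()])
```

```text
187 [(19, 87, 191), (25, 32, 103), (39, 19, 93), (39, 19, 93), (45, 21, 95), (39, 19, 94), (39, 22, 82), (19, 134, 135), (18, 186, 195), (19, 185, 196), (19, 186, 196), (19, 189, 196), (19, 184, 197), (19, 185, 197), (19, 191, 194), (9, 184, 193), (2, 174, 208), (1, 208, 213), (0, 223, 212)]
190 [(19, 83, 199), (24, 37, 104), (34, 22, 94), (30, 19, 94), (39, 27, 94), (42, 27, 95), (30, 26, 80), (18, 132, 133), (19, 189, 194), (18, 182, 200), (18, 185, 200), (19, 190, 193), (19, 185, 198), (19, 186, 196), (19, 183, 199), (19, 186, 199), (19, 164, 200), (30, 24, 206), (27, 23, 208)]
193 [(18, 89, 191), (21, 38, 108), (37, 24, 94), (25, 16, 94), (39, 19, 96), (38, 21, 96), (34, 22, 81), (17, 153, 157), (19, 185, 198), (19, 185, 198), (19, 183, 198), (19, 182, 200), (19, 185, 199), (18, 188, 199), (19, 187, 198), (19, 185, 197), (19, 183, 199), (17, 145, 127), (17, 98, 81)]
196 [(18, 92, 188), (20, 83, 160), (24, 52, 99), (34, 24, 84), (38, 22, 91), (36, 26, 99), (36, 16, 78), (18, 152, 154), (19, 190, 195), (19, 186, 195), (19, 186, 197), (18, 182, 200), (19, 187, 196), (19, 188, 197), (19, 187, 198), (19, 186, 202), (19, 186, 181), (19, 97, 177), (19, 81, 201)]
```

The missing left part is the gray gripper in front of the lid, not the lid itself. All four lids are seated, and the charcoal jar and mug have not moved. Handing in.

```bash
python3 -c "
from plant import ticket
print(ticket.close_job())"
```

```text
the job is handed in; nothing more can be done
None
```

The job is handed in at about 34 s: all four lids were put on their own jars from the top of the stack down. White and blue were seen lying flat in pictures. Mustard and green were checked by contact height, force and pixel measurements only. The charcoal jar and mug are unmoved.

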